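Vent the yellow paint feed pot

ROBOT

A 6-joint arm with a two-finger parallel gripper is mounted at the origin on the work surface. World frame = base frame: x ahead of the robot, y to its left, z up, the work surface at z = 0. Lengths are in m, angles in degrees, forces in N, time in s.
With the tool pointing down it reaches from about 0.35 to 0.95 m from the base axis. Payload 17.4 kg.
Tool frame: the origin (TCP) lies on the mounting face of the last link; the fingertips stand 186 mm ahead of it and the grasp point (between the pads) lies 167 mm ahead of it; z points along the fingers, y is the direction in which the jaws open and shut (so a half turn about z gives the same grasp; the last joint's range is limited). The gripper opens to 93 mm and grips with 3 to 60 N. Pads are 15 mm wide; open, the fingers measure 128 mm over their backs; the gripper's body (75 mm by 188 mm) begins 65 mm behind the grasp point.
Start: joints at [-71.723, 6.646, 82.598, -0, 90.757, -2.166], TCP at [0.236, -0.632, 0.405] pointing down, gripper open.
Joint ranges: [-162.19, 162.19], [-47.58, 125.68], [4.15, 143.07], [-65.23, 245.23], [0.69, 171.88], [-170.13, 170.13]. Speed limits (degrees/s): [108.29, 108.29, 127.2, 180, 180, 180].

INTERFACE

Orientations are given as [roll, pitch, yaw] about the fixed x, y, z axes, in that order (R = Rz(yaw) Ry(pitch) Rx(roll)).
In Python, from rig import read_state, camera, finish_job gives the robot as it stands. The module is installed in compiled form; this text tells all that it offers.
- The arm moves only by the tool carry_out, never from a script. Its argument "plan" is a list of rows, each an object with "xyz": the shift along the tool's x, y, z in units of 25 mm (1.0 is 25 mm), a list of three; "twist": the turn about the tool's z in rad. A call has 1 to 20 rows; each row shifts and turns the commanded pose from where the row before left it, along the tool's axes as they then stand; what a row does not reach is not made up. A row lasts 1/8 s, in which the tool goes at most 62.5 mm and 10.7 degrees, less where a joint would pass 70% of its speed; a pose out of reach is approached as far as the arm can. A call is refused whole if a number of a shift passes 1 or a number of a turn 0.188, either way. A call with a gripper value outside its range is refused whole. "gripper" is the opening in per cent of the stroke, from 0 (shut) to 100 (fully open), set as the call begins (left out, the last holds). The fingers move at their own pace and stop on an object; "grip_force" is the grip in N (left out, the last holds). Time passes only in rows, so rows that do not move let the fingers close. It gives the time, the measured TCP pose, the force and the opening at its end, in the units of the state.
- read_state(): the state, without advancing time (a new reading comes with each control period).
- camera(name): name is "scene" or "side" or "wrist"; returns a dict with "color" (480x640x3 uint8, red, green, blue), "range_z" (480x640 float32, m along the optical axis (not along the pixel's ray), 0 where there is no reading), "camera_matrix" (3x3 intrinsics, pixels), "rvec" (rotation vector, rad) and "tvec" (3), from world to camera coordinates, as OpenCV has them. Camera axes: x right, y down, z forward; pixel columns grow to the right and rows downward; lengths in m; the calibration is good to about 2 mm. A picture is of the moment at which its call begins.
- finish_job(): hands the job in, once; it reports no verdict.
The state is a dict: "time": time; "qpos": joint angles; "dq": joint speeds; "tau": joint torques, N m; "ee_pos": TCP position; "eef_rot": TCP orientation; "ft_force": force on the tool from outside, world axes, zero at the start; "torque": the same for the moment, N m; "width": finger opening in m.
Only numpy, scipy, OpenCV 4.12 (cv2) and the standard library are available. Lean on these libraries where they do the work, as an engineer would, in place of code of your own. Each camera call takes 0.05 s, during which the arm holds its last target.

TASK

Vent the yellow paint pot: lift the flip-up tab on its vent cap until it stands upright, then use the tab to unscrew the cap, counterclockwise seen from above, as far as it goes. Leave the tab standing and do not touch the red and blue pots.

Things in the scene. Friction and masses are not known exactly. Their poses are not given: they have to be found in the camera images.
- yellow_pot: The pot to vent, yellow, bolted down; origin in the middle of its underside, on the cap's turning axis, z up. 116 mm across its foot, 114 across its lid (edge 110 above the bench), then a neck 40 wide; the black cap, 56 across, sits on it from 133 to 153. The tab's hinge line crosses the turning axis 161 above the bench; the tab standing upright reaches 235.
- tab_grip (a point): Grip point on the yellow tab, a bar 24 mm wide, 10 thick, reaching 74 from its hinge over the cap's centre (46 past the rim). Point: mid width and thickness, 60 from the hinge. x along the bar to the hinge, y across it (parallel to the hinge, level), z out of its upper face. Pinched across the 24 from above, it pivots in the fingers but lags: carry them 5 to 10 past upright to seat it.
- vent_tab (a joint): Hinge of that yellow tab: 0 folded down level, 1.57 standing upright against its stop. Starts at 0 to 0.25. Stiff (0.04 N m), it stays where it is left.
- vent_cap (a joint): Turn of the yellow pot's vent cap, carrying its tab: grows counterclockwise seen from above (unscrewing) to its stop at 1.3. Starts at 0 to 0.15. Friction 0.07 N m; it does not rise and stays where it is left.
- red_pot: A like pot with red body and red tab, not to be touched: 235 tall at most, 116 across; origin in the middle of its underside, on the bench; x axis away from its folded tab. Bolted down.
- blue_pot: A like pot with blue body and blue tab, not to be touched: same sizes, same origin and axes. Bolted down.
Things that resemble listed ones, but are neither listed nor needed, are in the scene too. What is shaped like the yellow_pot but green is not meant.

How it is judged (in metres and radians):
On the way, in this order (a step that is already met when the one before it is completed fails the run):
1. the yellow tab stands upright (within 20 degrees), the cap not yet unscrewed (value of joint vent_tab above 1.22 rad and value of joint vent_cap below 0.6 rad), for 0.1 s.
2. the cap is unscrewed to within 12 degrees of its stop (value of joint vent_cap above 1.09 rad), for 0.2 s.
At the end, for the whole second after the job is handed in: The yellow pot's vent cap is unscrewed to its stop (within 12 degrees) and its tab is left standing upright (within 20 degrees) (value of joint vent_tab above 1.22 rad and value of joint vent_cap above 1.09 rad); the robot touches nothing.
It fails at once if the red pot is touched (over 2 N) (contact force between red_pot and the fingers above 2 N or contact force between red_pot and the arm above 2 N).
It fails at once if the blue pot is touched (over 2 N) (contact force between blue_pot and the fingers above 2 N or contact force between blue_pot and the arm above 2 N).
It also fails if it takes over 40 s, if anything falls off the work surface, if the arm or the gripper's body presses on something with over 40 N, if the wrist force passes 120 N, or if a joint passes its speed limit or range.

## Working session

There is one attempt and no reset: what is moved stays moved. The work goes in short steps, Python scripts to look and compute and a tool call to move; the robot and the scene stay as the last step left them, time stands still between calls to the robot, and variables do not carry over. Pictures are saved under pics/ and viewed, and the job is handed in when it is done.

Besides the shell and the picture viewer there is one more tool, called after "Request:" as name(argument=value, ...), one argument or row to a line, values as JSON. carry_out: Moves the arm, as the interface text tells. Its arguments: {"type":"object","properties":{"plan":{"type":"array","items":{"type":"object","properties":{"xyz":{"type":"array","items":{"type":"number"}},"twist":{"type":"number"}}}},"gripper":{"type":"number"},"grip_force":{"type":"number"}},"required":["plan"]}

```bash
mkdir -p pics; cat > h.py <<'E'
import numpy as np,cv2
from rig import read_state,camera
def pts(c):
    z=c['range_z'];K=c['camera_matrix'];R=cv2.Rodrigues(np.array(c['rvec']))[0];t=np.array(c['tvec']).reshape(3)
    v,u=np.mgrid[:480,:640]
    P=np.stack([(u-K[0,2])/K[0,0]*z,(v-K[1,2])/K[1,1]*z,z],-1)
    return (P-t)@R
E
python3 - <<'E'
from h import *
print(read_state())
for n in("scene","side"):
    c=camera(n); cv2.imwrite(f'pics/{n}0.png',c['color'][...,::-1]); np.savez(f'{n}0.npz',**c)
    R=cv2.Rodrigues(np.array(c['rvec']))[0];print(n,-R.T@np.array(c['tvec']).reshape(3))
E
```

```text
{'time': 0.0, 'qpos': array([-7.17228738e+01,  6.67583013e+00,  8.26354888e+01, -1.95420327e-03,
        9.07552600e+01, -2.16548169e+00]), 'dq': array([-0.00185988,  0.06000152,  0.03307111,  0.03423909, -0.01769696,
       -0.00875996]), 'tau': array([ 8.77329985e-04, -7.21260667e+01, -6.22611165e+01,  7.79408240e-02,
        2.36084335e-02, -1.63462323e-04]), 'ee_pos': array([ 0.23575438, -0.63251352,  0.40398776]), 'eef_rot': array([-1.79933395e+02, -5.63069083e-04,  2.04425830e+01]), 'ft_force': array([0.51574892, 0.8114304 , 0.11730619]), 'torque': array([ 0.0144653 , -0.02362128,  0.01096318]), 'width': 0.09285346591256355}
scene [ 0.86620826 -0.44401417  0.66292213]
side [ 0.42910061 -0.61869157  0.60998785]
```

View pics/scene0.png

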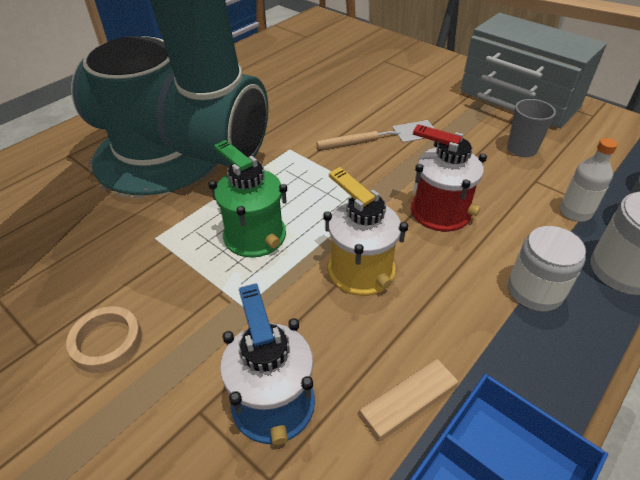

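View pics/side0.png

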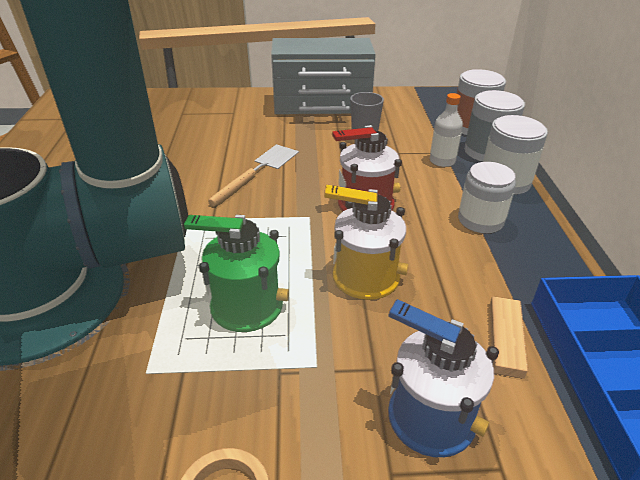

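The scene view shows the yellow pot at about (365,245) with its tab at (350,187), red at (445,190), blue at (268,380) and green at (250,210). The side view shows the yellow tab at (353,195). Next I'll measure all of them.

```bash
python3 - <<'E'
from h import *
H={'yellow':(20,32),'red':(0,6),'blue':(100,118),'green':(50,75)}
for n in("scene","side"):
    c=dict(np.load(f'{n}0.npz'));P=pts(c);hsv=cv2.cvtColor(c['color'],cv2.COLOR_RGB2HSV)
    for k,(a,b) in H.items():
        m=(hsv[...,0]>=a)&(hsv[...,0]<=b)&(hsv[...,1]>140)&(hsv[...,2]>60)&(c['range_z']>0)
        m&=(P[...,2]>.148)&(P[...,2]<.26)&(abs(P[...,1])<.5)
        nn,L,st,ce=cv2.connectedComponentsWithStats(m.astype(np.uint8))
        if nn<2: print(n,k,'none');continue
        i=1+np.argmax(st[1:,4]);m=cv2.erode((L==i).astype(np.uint8),np.ones((2,2)))>0
        Q=P[m];ct=Q.mean(0)
        # upper face: plane with steepest normals
        uv,s,vt=np.linalg.svd(Q[:,:2]-ct[:2],full_matrices=0);d=vt[0]
        t=(Q[:,:2]-ct[:2])@d
        w=(Q[:,:2]-ct[:2])@vt[1]
        print(n,k,ce[i].round(),len(Q),ct.round(4),'dir',d.round(3),'t',np.percentile(t,[1,99]).round(4),'w',np.percentile(w,[2,98]).round(4),'z vs t',np.polyfit(t,Q[:,2],1).round(3))
        # lid: whitish pts z ~.110 near
        wm=(hsv[...,1]<60)&(hsv[...,2]>120)&(P[...,2]>.1)&(P[...,2]<.125)&(np.linalg.norm(P[...,:2]-ct[:2],axis=-1)<.16)
        nn,L,st,ce2=cv2.connectedComponentsWithStats(wm.astype(np.uint8));i=1+np.argmax(st[1:,4])
        W=P[L==i];(cx,cy),r=cv2.minEnclosingCircle(W[:,:2].astype(np.float32))
        # black cap top
        bm=(hsv[...,2]<60)&(P[...,2]>.149)&(P[...,2]<.156)&(np.linalg.norm(P[...,:2]-np.array([cx,cy]),axis=-1)<.06)
        B=P[bm];bc=cv2.minEnclosingCircle(B[:,:2].astype(np.float32)) if len(B) else None
        print('   lid',round(cx,4),round(cy,4),round(r,4),len(W),'cap',np.round(bc[0]+(bc[1],),4) if bc else None,len(B))
E
```

```text
scene yellow [352. 186.] 578 [0.5146 0.0296 0.1695] dir [ 0.994 -0.11 ] t [-0.0395  0.0344] w [-0.0116  0.0101] z vs t [-0.153  0.169]
   lid 0.545 0.0253 0.0593 1893 cap [0.5445 0.0262 0.0281] 411
scene red [437. 135.] 358 [0.5396 0.2323 0.1665] dir [0.949 0.316] t [-0.0377  0.0365] w [-0.0128  0.0086] z vs t [-0.023  0.166]
   lid 0.5708 0.2451 0.0592 1207 cap [0.5672 0.2431 0.0292] 297
scene blue [256. 317.] 930 [ 0.5783 -0.2319  0.1688] dir [ 0.86 -0.51] t [-0.0438  0.03  ] w [-0.0101  0.0101] z vs t [-0.138  0.169]
   lid 0.5993 -0.2448 0.0576 3764 cap [ 0.5995 -0.2451  0.0277] 860
scene green [233. 155.] 356 [ 0.3174 -0.0325  0.1673] dir [ 0.996 -0.091] t [-0.0424  0.032 ] w [-0.0118  0.0093] z vs t [-0.018  0.167]
   lid 0.3474 0.0212 0.0028 2 cap [ 0.3552 -0.0242  0.0184] 133
side yellow [350. 194.] 465 [0.5091 0.0286 0.1687] dir [ 0.996 -0.094] t [-0.0375  0.0385] w [-0.0125  0.0084] z vs t [-0.11   0.169]
   lid 0.5427 0.0306 0.0607 1926 cap [0.5415 0.0256 0.0259] 14
side red [353. 134.] 285 [0.5352 0.2308 0.1647] dir [-0.959 -0.283] t [-0.0377  0.0376] w [-0.0127  0.0073] z vs t [0.022 0.165]
   lid 0.5673 0.2388 0.0603 1184 cap [0.5686 0.2431 0.0292] 57
side blue [429. 321.] 482 [ 0.5796 -0.2328  0.1684] dir [ 0.848 -0.53 ] t [-0.0476  0.0269] w [-0.0097  0.0099] z vs t [-0.123  0.168]
   lid 0.6003 -0.2447 0.0586 3946 cap [ 0.5987 -0.2446  0.0282] 93
side green [214. 222.] 406 [ 0.3137 -0.0312  0.1667] dir [ 0.991 -0.133] t [-0.0416  0.0329] w [-0.011   0.0091] z vs t [0.002 0.167]
   lid 0.2877 -0.0267 0.0127 13 cap [ 0.2943 -0.018   0.0578] 60
```

Request:
carry_out(
  plan=[
    {"xyz": [0,0,-0.4],"twist": 0.155},
    {"xyz": [0,0,-0.4],"twist": 0.155},
    {"xyz": [0,0,-0.4],"twist": 0.154},
    {"xyz": [0.25,-1,0]},
    {"xyz": [0.25,-1,0]},
    {"xyz": [0.25,-1,0]},
    {"xyz": [0.25,-1,0]},
    {"xyz": [0.25,-1,0]},
    {"xyz": [0.25,-1,0]},
    {"xyz": [0.25,-1,0]},
    {"xyz": [0.25,-1,0]},
    {"xyz": [0.25,-1,0]},
    {"xyz": [0.25,-1,0]},
    {"xyz": [0.25,-1,0]},
    {"xyz": [0.25,-1,0]},
    {"xyz": [0.25,-1,0]},
    {"xyz": [0.25,-1,0]},
    {"xyz": [0.25,-1,0]},
    {"xyz": [0.25,-1,0]},
    {"xyz": [0.25,-1,0]},
  ],
  gripper=100,
)

```text
$.plan[3]: bad value
```

Request:
carry_out(
  plan=[
    {"xyz": [0.25,-1,0]},
    {"xyz": [0.25,-1,0]},
    {"xyz": [0.25,-1,0]},
    {"xyz": [0.25,-1,0]},
    {"xyz": [0.25,-1,0]},
    {"xyz": [0.25,-1,0]},
    {"xyz": [0.25,-1,0]},
    {"xyz": [0.25,-1,0]},
    {"xyz": [0.25,-1,0]},
    {"xyz": [0.25,-1,0]},
    {"xyz": [0.3,-0.5,0]},
    {"xyz": [0,0,0]},
    {"xyz": [0,0,0]},
  ],
)

```text
$.plan[0]: bad value
```

```bash
python3 - <<'E'
from h import *
s=read_state();print(s['time'],s['ee_pos'],s['eef_rot'],s['qpos'])
for n in("wrist","scene","side"):
    c=camera(n);cv2.imwrite(f'pics/{n}1.png',c['color'][...,::-1]);np.savez(f'{n}1.npz',**c)
    P=pts(c);hsv=cv2.cvtColor(c['color'],cv2.COLOR_RGB2HSV)
    m=(hsv[...,0]>=20)&(hsv[...,0]<=32)&(hsv[...,1]>140)&(hsv[...,2]>60)&(P[...,2]>.148)&(P[...,2]<.26)
    nn,L,st,ce=cv2.connectedComponentsWithStats(m.astype(np.uint8))
    if nn<2: continue
    i=1+np.argmax(st[1:,4]);Q=P[L==i];print(n,ce[i],len(Q),Q.mean(0),cv2.minAreaRect(Q[:,:2].astype(np.float32)*1000),np.polyfit(Q[:,0],Q[:,2],1))
    bm=(hsv[...,2]<60)&(np.linalg.norm(P[...,:2]-[.544,.026],axis=-1)<.09)&(P[...,2]>.1)&(P[...,2]<.17)
    B=P[bm]; r=np.linalg.norm(B[:,:2]-[.544,.026],axis=-1);k=r>.04
    if k.any(): print('knob z',np.percentile(B[k,2],[50,90,99]), np.unique((np.degrees(np.arctan2(B[k,1]-.026,B[k,0]-.544))//15*15),return_counts=True))
    B=B[(B[:,2]>.15)&(B[:,2]<.157)&(r<.036)]
    if len(B):print('cap',cv2.minEnclosingCircle(B[:,:2].astype(np.float32)))
E
```

```text
0.1 [ 0.23575853 -0.63250879  0.40401975] [-1.79937452e+02 -1.64389109e-03  2.04434214e+01] [-7.17226255e+01  6.67397009e+00  8.26345582e+01 -7.21402449e-04
  9.07540375e+01 -2.16605691e+00]
scene [351.64306785 185.72418879] 678 [0.51278406 0.0301344  0.16961771] ((510.01300048828125, 31.91411018371582), (26.08333969116211, 79.21676635742188), 82.3295669555664) [-0.14869995  0.24586868]
knob z [0.11618391 0.11964466 0.12100398] (array([-165., -150.,  -75.,  -60.,   15.,   30.]), array([22, 29, 38, 30, 54,  7]))
cap ((0.543779194355011, 0.02683108299970627), 0.0279142614454031)
side [349.70797963 194.31239389] 589 [0.50752394 0.02959517 0.16864075] ((509.1038818359375, 31.633007049560547), (26.125818252563477, 77.95014190673828), 82.53746795654297) [-0.1121011   0.22553474]
knob z [0.11441992 0.1185217  0.11953952] (array([-165., -150.,  -75.,  -60.,   15.,   30.,  105.,  120.]), array([ 6,  4,  6,  6, 12,  2,  1,  4]))
cap ((0.542505145072937, 0.024651942774653435), 0.02584991231560707)
```

A row needs its twist as well. The knobs are below 0.122, so the fingertips will clear them.

Request:
carry_out(
  plan=[
    {"xyz": [0,0,-0.4],"twist": 0.16},
    {"xyz": [0,0,-0.4],"twist": 0.16},
    {"xyz": [0,0,-0.4],"twist": 0.155},
    {"xyz": [0.25,-1,0],"twist": 0},
    {"xyz": [0.25,-1,0],"twist": 0},
    {"xyz": [0.25,-1,0],"twist": 0},
    {"xyz": [0.25,-1,0],"twist": 0},
    {"xyz": [0.25,-1,0],"twist": 0},
    {"xyz": [0.25,-1,0],"twist": 0},
    {"xyz": [0.25,-1,0],"twist": 0},
    {"xyz": [0.25,-1,0],"twist": 0},
    {"xyz": [0.25,-1,0],"twist": 0},
    {"xyz": [0.25,-1,0],"twist": 0},
    {"xyz": [0.25,-1,0],"twist": 0},
    {"xyz": [0.25,-1,0],"twist": 0},
    {"xyz": [0.25,-1,0],"twist": 0},
    {"xyz": [0.25,-1,0],"twist": 0},
    {"xyz": [0.25,-1,0],"twist": 0},
    {"xyz": [0.25,-1,0],"twist": 0},
    {"xyz": [0.25,-1,0],"twist": 0},
  ],
  gripper=100,
)

```text
time: 2.75
ee_pos: [0.3915, -0.2214, 0.4348]
eef_rot: [180.0, -0.0, -6.8]
ft_force: [0.5, 0.0, 0.5]
width: 0.0929
```

Request:
carry_out(
  plan=[
    {"xyz": [0.25,-1,0],"twist": 0},
    {"xyz": [0.25,-1,0],"twist": 0},
    {"xyz": [0.25,-1,0],"twist": 0},
    {"xyz": [0.25,-1,0],"twist": 0},
    {"xyz": [0.25,-1,0],"twist": 0},
    {"xyz": [0.25,-1,0],"twist": 0},
    {"xyz": [0.25,-1,0],"twist": 0},
    {"xyz": [0.25,-1,0],"twist": 0},
    {"xyz": [0.25,-1,0],"twist": 0},
    {"xyz": [0.25,-1,0],"twist": 0},
    {"xyz": [0.3,-0.5,0],"twist": 0},
    {"xyz": [0,0,0],"twist": 0},
    {"xyz": [0,0,0],"twist": 0},
  ],
)

```text
time: 4.38
ee_pos: [0.4917, 0.029, 0.4348]
eef_rot: [180.0, 0.0, -6.8]
ft_force: [-0.3, 0.8, 0.7]
width: 0.0928
```

```bash
python3 - <<'E'
from h import *
s=read_state();print(s['time'],s['ee_pos'],s['eef_rot'],s['qpos'])
for n in("wrist","scene"):
    c=camera(n);cv2.imwrite(f'pics/{n}1.png',c['color'][...,::-1]);np.savez(f'{n}1.npz',**c)
    P=pts(c);hsv=cv2.cvtColor(c['color'],cv2.COLOR_RGB2HSV)
    m=(hsv[...,0]>=20)&(hsv[...,0]<=32)&(hsv[...,1]>140)&(hsv[...,2]>60)&(P[...,2]>.148)&(P[...,2]<.26)
    nn,L,st,ce=cv2.connectedComponentsWithStats(m.astype(np.uint8))
    if nn<2: continue
    i=1+np.argmax(st[1:,4]);Q=P[L==i];print(n,ce[i],len(Q),Q.mean(0),cv2.minAreaRect(Q[:,:2].astype(np.float32)*1000),np.polyfit(Q[:,0],Q[:,2],1))
    bm=(hsv[...,2]<60)&(np.linalg.norm(P[...,:2]-[.544,.026],axis=-1)<.036)&(P[...,2]>.15)&(P[...,2]<.157)
    B=P[bm]
    if len(B):print('cap',cv2.minEnclosingCircle(B[:,:2].astype(np.float32)))
E
```

```text
4.375 [0.49165444 0.02899528 0.43475634] [ 1.79987220e+02  5.77376620e-03 -6.78905568e+00] [ 4.10072534e-01 -1.68418678e+01  1.01799855e+02 -1.20019036e-02
  9.50493422e+01  9.71980720e+01]
wrist [314.77907916 213.87399031] 2476 [0.51911198 0.03113916 0.17016251] ((518.5113525390625, 31.04254150390625), (21.5621395111084, 61.18327331542969), 81.18437194824219) [-0.13490493  0.24019328]
cap ((0.5432274341583252, 0.027837831526994705), 0.026911864057183266)
scene [351.85435435 186.07657658] 666 [0.5134212  0.02985793 0.16943999] ((510.7396240234375, 32.45703125), (26.854671478271484, 79.05985260009766), 81.10811614990234) [-0.14673709  0.24477792]
cap ((0.5443851351737976, 0.02561226300895214), 0.028238071128726006)
```

View pics/wrist1.png

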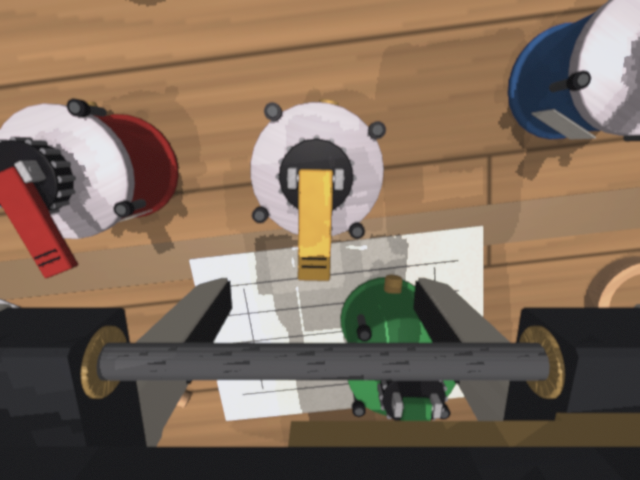

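View pics/scene1.png

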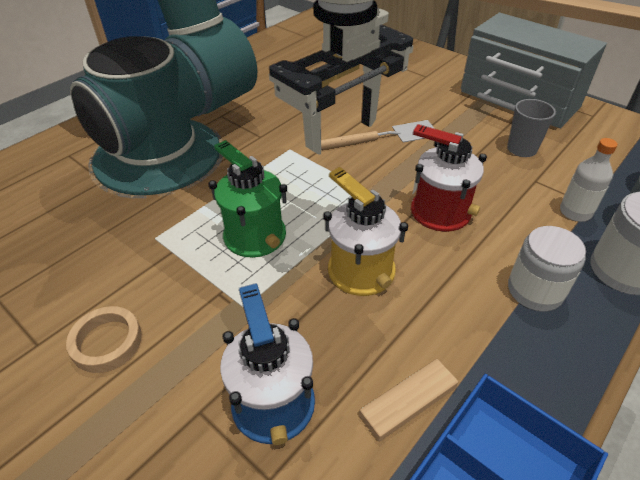

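The wrist view shows the yellow bar centred at column 315, rows 170–280, almost parallel to the tool's x axis. I'll make a small correction, descend and pinch.

Request:
carry_out(
  plan=[
    {"xyz": [-0.29,-0.2,0],"twist": 0.02},
    {"xyz": [0,0,0.7],"twist": 0},
    {"xyz": [0,0,0.7],"twist": 0},
    {"xyz": [0,0,0.7],"twist": 0},
    {"xyz": [0,0,0.7],"twist": 0},
    {"xyz": [0,0,0.6],"twist": 0},
    {"xyz": [0,0,0.54],"twist": 0},
    {"xyz": [0,0,0],"twist": 0},
    {"xyz": [0,0,0],"twist": 0},
  ],
)

```text
time: 5.6
ee_pos: [0.4854, 0.0352, 0.3368]
eef_rot: [-180.0, -0.0, -7.9]
ft_force: [0.7, 1.0, 0.1]
width: 0.0929
```

```bash
python3 - <<'E'
from h import *
s=read_state();print(s['time'],s['ee_pos'],s['eef_rot'])
for n in("side","wrist"):
    c=camera(n);cv2.imwrite(f'pics/{n}2.png',c['color'][...,::-1])
E
```

```text
5.6 [0.48535231 0.03523452 0.33679365] [-1.79992722e+02 -3.89702826e-02 -7.91872894e+00]
```

View pics/side2.png

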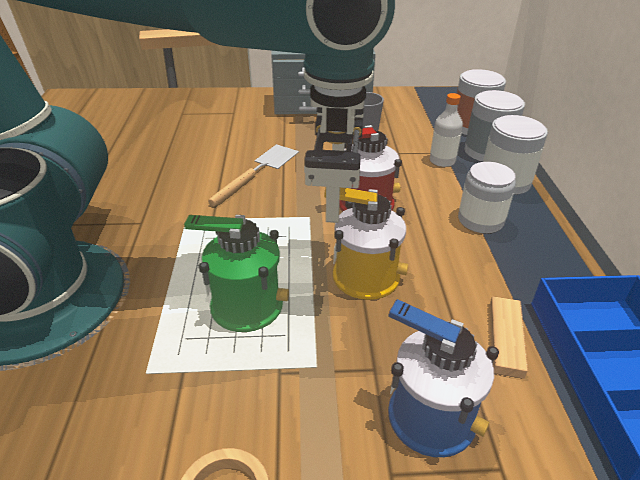

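View pics/wrist2.png

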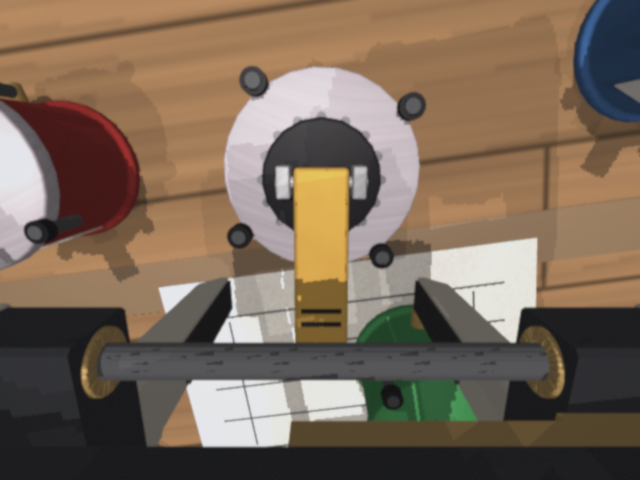

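The bar (columns 295–349) sits centred between the fingers (231–415), so I'll close on it.

Request:
carry_out(
  plan=[
    {"xyz": [0,0,0],"twist": 0},
    {"xyz": [0,0,0],"twist": 0},
    {"xyz": [0,0,0],"twist": 0},
    {"xyz": [0,0,0],"twist": 0},
    {"xyz": [0,0,0],"twist": 0},
    {"xyz": [0,0,0],"twist": 0},
    {"xyz": [0,0,0],"twist": 0},
  ],
  gripper=0,
  grip_force=12,
)

```text
time: 6.58
ee_pos: [0.4852, 0.0352, 0.3363]
eef_rot: [-180.0, -0.0, -7.9]
ft_force: [0.1, -0.3, 0.3]
width: 0.0274
```

```bash
python3 - <<'E'
import numpy as np
# arc about hinge, r=.06, from .14 to pi/2+.14 in tool units
a=np.linspace(.14,np.pi/2+.12,15);p=.06*np.c_[-np.cos(a),-np.sin(a)]/.025
print(np.diff(p,axis=0).round(2).tolist())
E
```

```text
[[0.05, -0.26], [0.08, -0.25], [0.11, -0.24], [0.13, -0.23], [0.16, -0.21], [0.18, -0.19], [0.2, -0.17], [0.22, -0.15], [0.23, -0.12], [0.25, -0.1], [0.26, -0.07], [0.26, -0.04], [0.27, -0.01], [0.27, 0.02]]
```

Request:
carry_out(
  plan=[
    {"xyz": [0,0,0],"twist": 0},
    {"xyz": [0,0,0],"twist": 0},
  ],
)

```text
time: 6.82
ee_pos: [0.4852, 0.0353, 0.3363]
eef_rot: [-180.0, 0.0, -7.9]
ft_force: [-0.0, 1.7, 0.0]
width: 0.0236
```

Gripped at 23.6 mm. Now I'll lift along the arc.

Request:
carry_out(
  plan=[
    {"xyz": [0.05,0,-0.26],"twist": 0},
    {"xyz": [0.08,0,-0.25],"twist": 0},
    {"xyz": [0.11,0,-0.24],"twist": 0},
    {"xyz": [0.13,0,-0.23],"twist": 0},
    {"xyz": [0.16,0,-0.21],"twist": 0},
    {"xyz": [0.18,0,-0.19],"twist": 0},
    {"xyz": [0.2,0,-0.17],"twist": 0},
    {"xyz": [0.22,0,-0.15],"twist": 0},
    {"xyz": [0.23,0,-0.12],"twist": 0},
    {"xyz": [0.25,0,-0.1],"twist": 0},
    {"xyz": [0.26,0,-0.07],"twist": 0},
    {"xyz": [0.26,0,-0.04],"twist": 0},
    {"xyz": [0.27,0,-0.01],"twist": 0},
    {"xyz": [0.27,0,0.02],"twist": 0},
    {"xyz": [0,0,0],"twist": 0},
    {"xyz": [0,0,0],"twist": 0},
  ],
)

```text
time: 8.82
ee_pos: [0.5518, 0.0261, 0.3873]
eef_rot: [-180.0, -0.1, -7.9]
ft_force: [-0.9, 5.2, 2.1]
width: 0.0239
```

```bash
python3 - <<'E'
from h import *
s=read_state();print(s['time'],s['ee_pos'],s['eef_rot'],s['ft_force'],s['torque'])
for n in("side","scene"):
    c=camera(n);P=pts(c);hsv=cv2.cvtColor(c['color'],cv2.COLOR_RGB2HSV)
    cv2.imwrite(f'pics/{n}3.png',cv2.resize(c['color'][100:300,230:480,::-1],None,fx=3,fy=3))
E
```

```text
8.825 [0.55177911 0.02611157 0.38731456] [-1.79969127e+02 -5.93685678e-02 -7.91996454e+00] [-0.90804463  5.23118823  2.06345142] [ 1.10521567  0.12542996 -0.00642688]
```

View pics/side3.png

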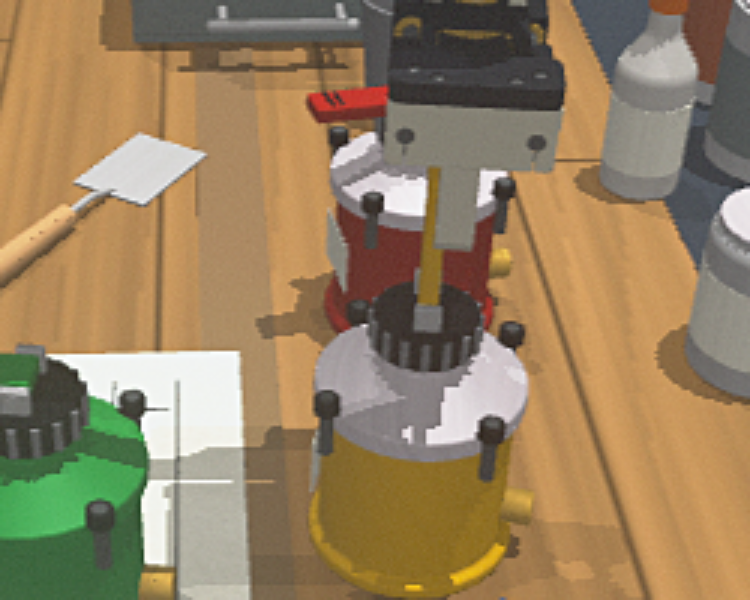

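View pics/scene3.png

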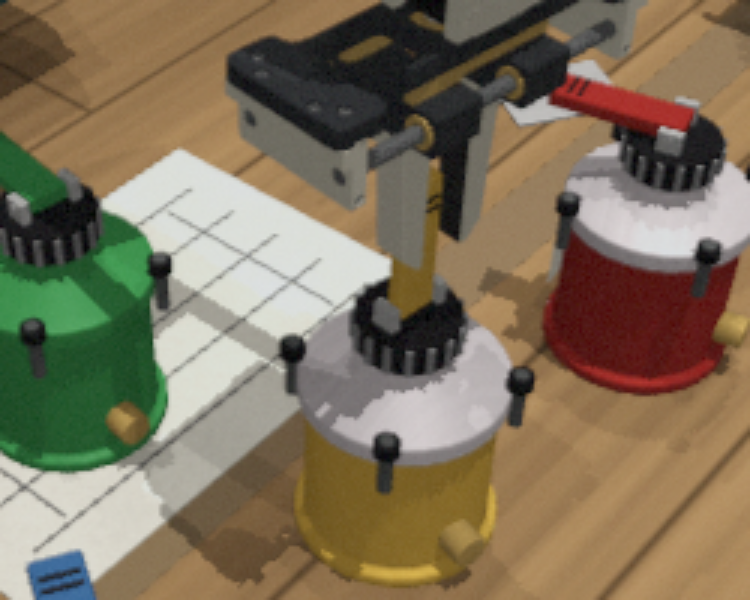

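The tab is upright in both views (side crop around (430,240)), and the fingers are about 8 mm past it. Next I'll turn it counterclockwise about the cap axis.

Request:
carry_out(
  plan=[
    {"xyz": [0,-0.032,0],"twist": -0.1},
    {"xyz": [0,-0.032,0],"twist": -0.1},
    {"xyz": [0,-0.032,0],"twist": -0.1},
    {"xyz": [0,-0.032,0],"twist": -0.1},
    {"xyz": [0,-0.032,0],"twist": -0.1},
    {"xyz": [0,-0.032,0],"twist": -0.1},
    {"xyz": [0,0,0],"twist": 0},
  ],
  grip_force=20,
)

```text
time: 9.8
ee_pos: [0.5511, 0.0311, 0.3873]
eef_rot: [-180.0, -0.1, 26.6]
ft_force: [-2.3, 8.5, 3.3]
width: 0.0236
```

Request:
carry_out(
  plan=[
    {"xyz": [0,-0.032,0],"twist": -0.1},
    {"xyz": [0,-0.032,0],"twist": -0.1},
    {"xyz": [0,-0.032,0],"twist": -0.1},
    {"xyz": [0,-0.032,0],"twist": -0.1},
    {"xyz": [0,-0.032,0],"twist": -0.1},
    {"xyz": [0,0,0],"twist": 0},
    {"xyz": [0,0,0],"twist": 0},
  ],
)

```text
time: 10.68
ee_pos: [0.5485, 0.0342, 0.3873]
eef_rot: [-180.0, -0.0, 55.1]
ft_force: [-5.9, 8.4, 4.1]
width: 0.0239
```

```bash
python3 - <<'E'
from h import *
s=read_state();print(s['time'],s['ee_pos'],s['eef_rot'],s['ft_force'],s['torque'],s['width'])
for n in("side","scene"):
    c=camera(n)
    cv2.imwrite(f'pics/{n}4.png',cv2.resize(c['color'][100:300,230:480,::-1],None,fx=3,fy=3))
E
```

```text
10.675 [0.54846064 0.03420082 0.38733727] [-1.79950958e+02 -4.77982551e-02  5.51267018e+01] [-5.90096527  8.44627207  4.06890611] [1.64243911 1.18301062 0.04675036] 0.023870240785082566
```

View pics/side4.png

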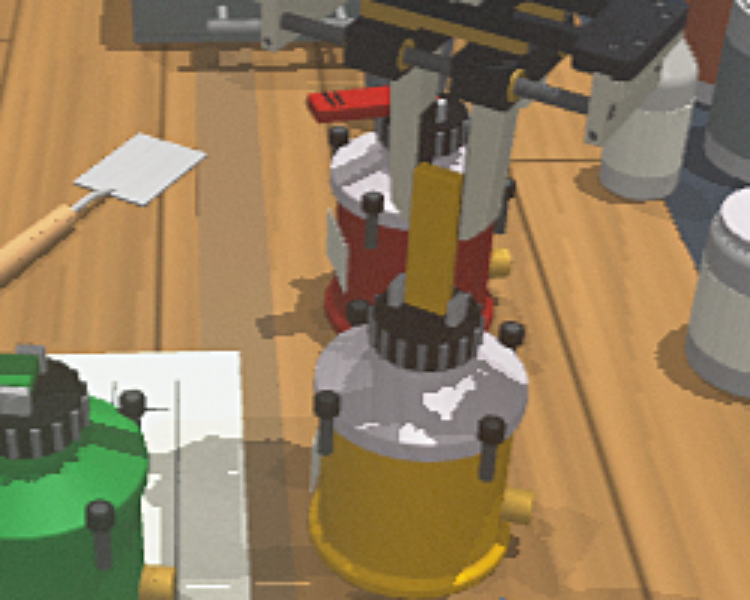

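View pics/scene4.png

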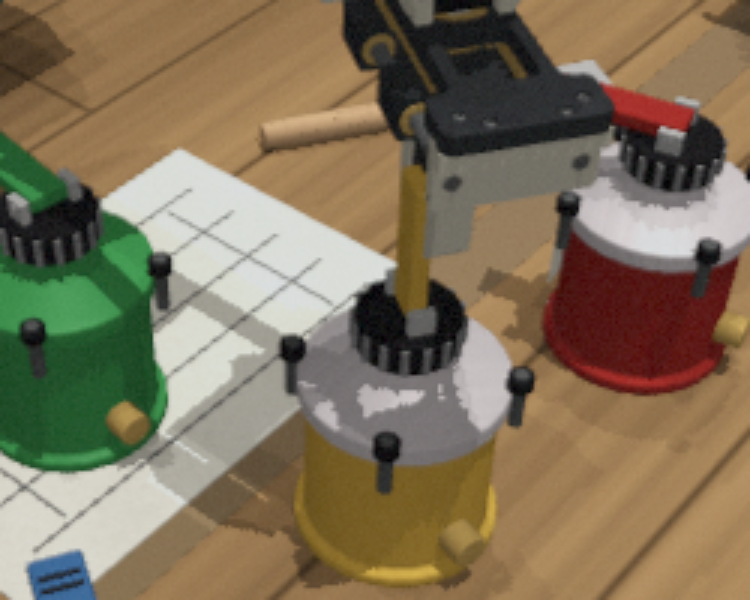

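The tab has turned 1.1 rad with it and still stands upright. I'll continue in small steps and watch the moment to detect the stop.

Request:
carry_out(
  plan=[
    {"xyz": [0,-0.016,0],"twist": -0.05},
    {"xyz": [0,-0.016,0],"twist": -0.05},
    {"xyz": [0,0,0],"twist": 0},
    {"xyz": [0,0,0],"twist": 0},
  ],
)

```text
time: 11.28
ee_pos: [0.5478, 0.0347, 0.3874]
eef_rot: [-180.0, -0.1, 60.8]
ft_force: [-4.9, 8.5, 3.4]
width: 0.0236
```

```bash
python3 - <<'E'
from h import *
s=read_state();print(s['time'],s['ee_pos'],s['eef_rot'],s['ft_force'],s['torque'],s['width'],s['tau'])
E
```

```text
11.275 [0.54784547 0.03467215 0.38735367] [-1.79967109e+02 -7.58077512e-02  6.08412544e+01] [-4.93304372  8.49539086  3.38690902] [ 1.82831225  0.94420253 -0.33515038] 0.023600089325259015 [ -4.70234782 -46.67502165 -61.58285379  -2.8222543   -1.53511215
  -0.30195214]
```

Request:
carry_out(
  plan=[
    {"xyz": [0,-0.016,0],"twist": -0.05},
    {"xyz": [0,0,0],"twist": 0},
    {"xyz": [0,0,0],"twist": 0},
  ],
)

```text
time: 11.65
ee_pos: [0.5475, 0.0348, 0.3873]
eef_rot: [-180.0, -0.1, 63.7]
ft_force: [-5.1, 6.7, 3.1]
width: 0.0238
```

```bash
python3 - <<'E'
from h import *
s=read_state();print(s['time'],s['ee_pos'],s['eef_rot'],s['ft_force'],s['torque'],s['width'],s['tau'])
E
```

```text
11.65 [0.54752967 0.03478929 0.38733446] [-1.79983563e+02 -5.36282409e-02  6.37151147e+01] [-5.05852889  6.74466185  3.08254528] [ 1.47385332  0.85228728 -0.0280207 ] 0.023838550681650705 [-4.10110205e+00 -4.67788303e+01 -6.17330360e+01 -2.26587385e+00
 -1.45086810e+00 -4.17235109e-02]
```

Request:
carry_out(
  plan=[
    {"xyz": [0,-0.016,0],"twist": -0.05},
    {"xyz": [0,0,0],"twist": 0},
    {"xyz": [0,0,0],"twist": 0},
  ],
  grip_force=30,
)

```text
time: 12.02
ee_pos: [0.5472, 0.035, 0.3873]
eef_rot: [-180.0, -0.1, 66.6]
ft_force: [-3.9, 8.0, 2.5]
width: 0.0231
```

```bash
python3 - <<'E'
from h import *
s=read_state();print(s['time'],s['ee_pos'],s['eef_rot'],s['ft_force'],s['torque'],s['width'],s['tau'][5])
c=camera("scene");s=read_state();print(s['torque'],s['tau'][5])
cv2.imwrite('pics/wrist5.png',camera("wrist")['color'][...,::-1])
s=read_state();print(s['torque'],s['tau'][5])
E
```

```text
12.025 [0.54717915 0.03502305 0.38729634] [-1.79983925e+02 -7.14313893e-02  6.65792985e+01] [-3.87651957  7.98139591  2.52546528] [ 1.64986829  0.74391848 -0.18242051] 0.02305003561614342 -0.15845237765461206
[ 1.67627816  0.72426772 -0.11830306] -0.1428029453381896
[ 1.68355979  0.75451783 -0.11468288] -0.13927489053457975
```

View pics/wrist5.png

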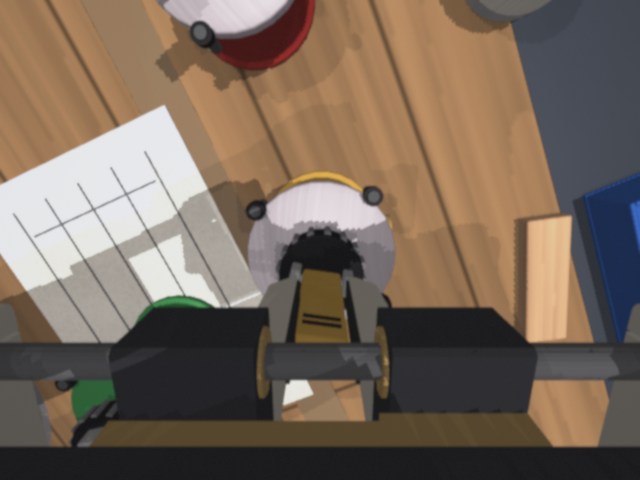

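Request:
carry_out(
  plan=[
    {"xyz": [0,-0.016,0],"twist": -0.05},
    {"xyz": [0,0,0],"twist": 0},
    {"xyz": [0,0,0],"twist": 0},
  ],
)

```text
time: 12.5
ee_pos: [0.5467, 0.0351, 0.3872]
eef_rot: [-180.0, -0.0, 69.4]
ft_force: [-7.1, 7.6, 3.3]
width: 0.0219
```

Request:
carry_out(
  plan=[
    {"xyz": [0,0,0],"twist": 0},
    {"xyz": [0,0,0],"twist": 0},
    {"xyz": [0,0,0],"twist": 0},
    {"xyz": [0,0,0],"twist": 0},
    {"xyz": [0,0,0],"twist": 0},
    {"xyz": [0,0,0],"twist": 0},
    {"xyz": [0,0,0],"twist": 0},
    {"xyz": [0,0,0],"twist": 0},
    {"xyz": [0,0,-0.5],"twist": 0},
    {"xyz": [0,0,-0.8],"twist": 0},
    {"xyz": [0,0,-0.8],"twist": 0},
    {"xyz": [0,0,-0.8],"twist": 0},
    {"xyz": [0,0,-0.8],"twist": 0},
    {"xyz": [0,0,-0.5],"twist": 0},
    {"xyz": [0,0,0],"twist": 0},
  ],
  gripper=90,
)

```text
time: 14.38
ee_pos: [0.5467, 0.0348, 0.4926]
eef_rot: [179.9, -0.0, 69.4]
ft_force: [-0.4, 0.3, -0.7]
width: 0.0835
```

```bash
python3 - <<'E'
from h import *
s=read_state();print(s['time'],s['ee_pos'],s['ft_force'],s['width'])
for n in("wrist","side","scene"):
    c=camera(n);im=c['color'][...,::-1]
    cv2.imwrite(f'pics/{n}6.png',im if n=='wrist' else cv2.resize(im[100:300,230:480],None,fx=3,fy=3))
    P=pts(c);hsv=cv2.cvtColor(c['color'],cv2.COLOR_RGB2HSV)
    m=(hsv[...,0]>=20)&(hsv[...,0]<=32)&(hsv[...,1]>140)&(hsv[...,2]>40)&(P[...,2]>.165)&(P[...,2]<.26)&(np.linalg.norm(P[...,:2]-[.544,.026],axis=-1)<.06)
    m=cv2.erode(m.astype(np.uint8),np.ones((3,3)))>0
    Q=P[m]
    if len(Q)<20: continue
    print(n,len(Q),Q.mean(0),Q[:,2].max())
    lo=Q[Q[:,2]<.185];hi=Q[(Q[:,2]>.21)&(Q[:,2]<.232)];print(' lo',lo.mean(0),' hi',hi.mean(0))
    f=Q[Q[:,2]<.232];d=np.linalg.svd(f-f.mean(0),full_matrices=0)[2];print(' normal',d[2],'yaw',np.degrees(np.arctan2(d[2][1],d[2][0])))
E
```

```text
14.375 [0.54668078 0.03484273 0.49262631] [-0.37543505  0.32923526 -0.74403232] 0.08345043484916888
side 448 [0.54053871 0.02232531 0.20328933] 0.23560423241960102
 lo [0.54097244 0.0232938  0.17648215]  hi [0.54025887 0.02143168 0.22063824]
 normal [-0.50898029 -0.85963496 -0.04434861] yaw -120.62930302922318
scene 312 [0.54715234 0.01979527 0.20740462] 0.23604613843677882
 lo [0.54901873 0.02027902 0.1764008 ]  hi [0.54748551 0.0187369  0.22118313]
 normal [-0.16904901 -0.98481859 -0.03943078] yaw -99.74017956040163
```

View pics/wrist6.png

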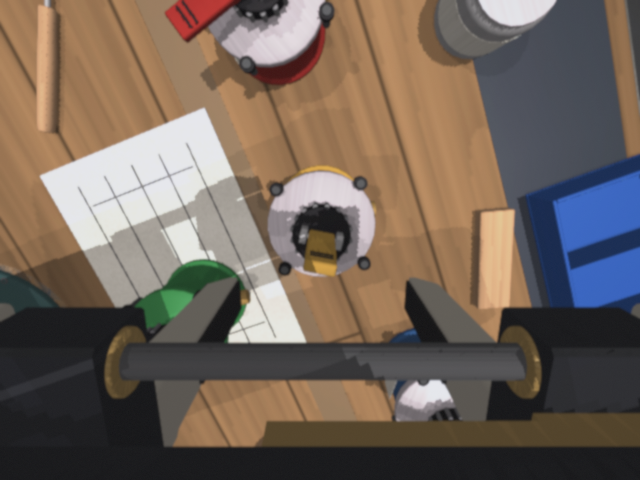

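View pics/scene6.png

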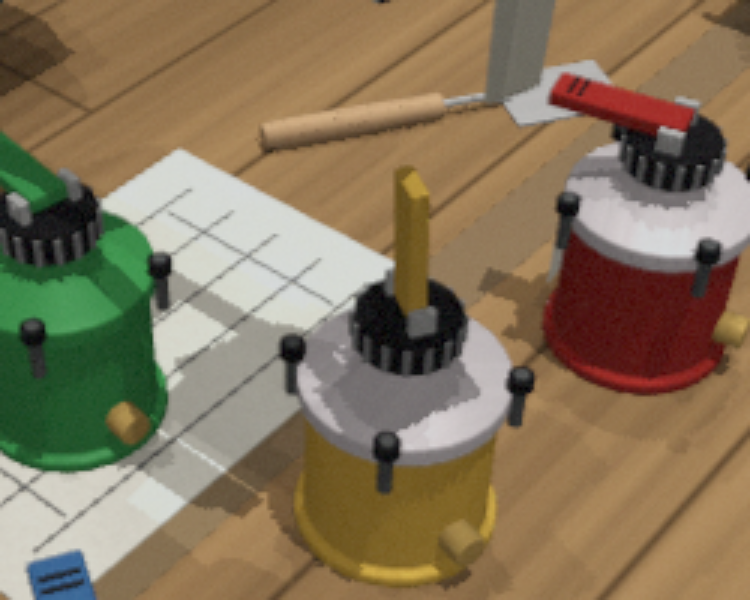

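View pics/side6.png

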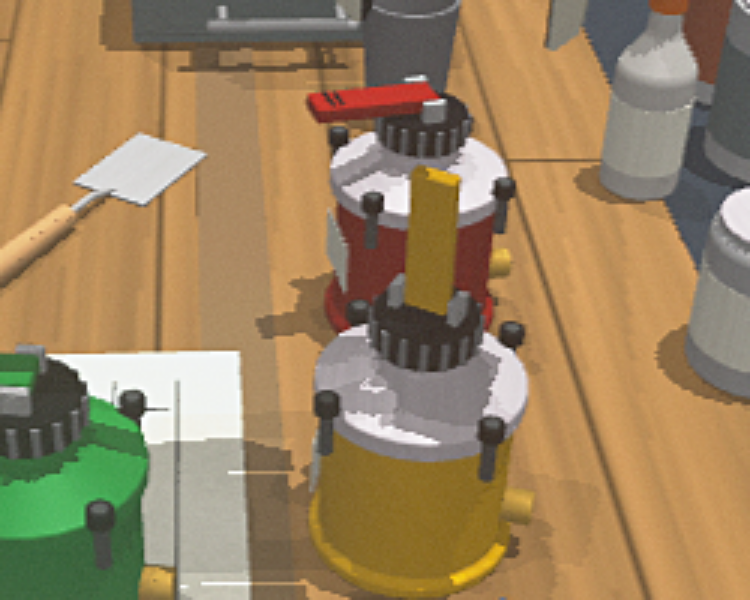

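```bash
python3 - <<'E'
from h import *
c=camera("wrist");P=pts(c);hsv=cv2.cvtColor(c['color'],cv2.COLOR_RGB2HSV)
cv2.imwrite('pics/w7.png',cv2.resize(c['color'][200:300,260:390,::-1],None,fx=6,fy=6,interpolation=cv2.INTER_CUBIC))
m=(hsv[...,0]>=15)&(hsv[...,0]<=35)&(hsv[...,1]>110)&(np.linalg.norm(P[...,:2]-[.544,.026],axis=-1)<.05)&(P[...,2]>.22)
Q=P[m];print(len(Q),Q.mean(0),cv2.minAreaRect(Q[:,:2].astype(np.float32)*1000),read_state()['eef_rot'])
E
```

```text
7199 [0.56594981 0.04846113 0.40379767] ((548.0861206054688, 37.812957763671875), (41.006160736083984, 83.89692687988281), 69.52066802978516) [-1.79934156e+02  2.51630117e-02  6.94307009e+01]
```

View pics/w7.png

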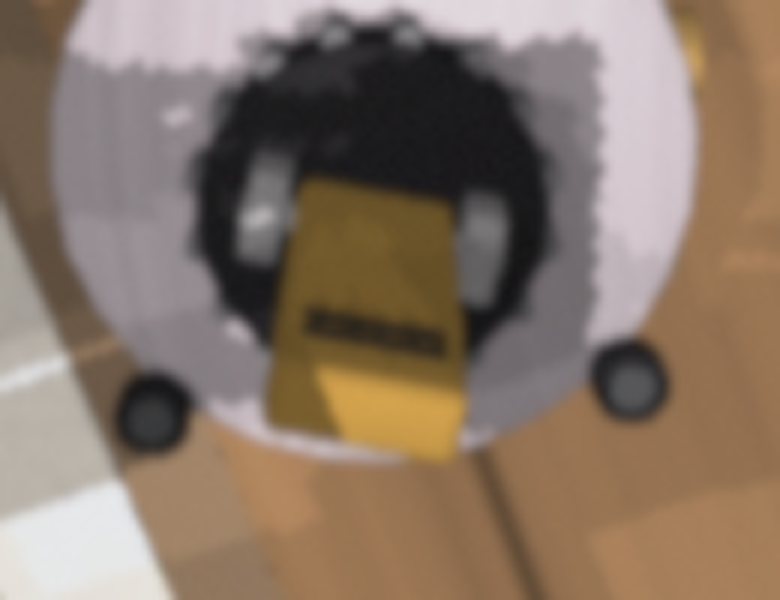

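The tab's edges in the wrist view slope about 9–10° behind the tool. That puts the cap turn at about 1.18 rad plus its starting offset, so above 1.09. The slip in the grip began only at the end, which fits the cap being on its stop. The gripper is clear, so I'm handing in.

```bash
python3 -c "
from rig import *
print(finish_job())"
```

```text
the job is handed in; nothing more can be done
None
```

I lifted the yellow tab until it stood upright, used it to turn the cap counterclockwise, then let go and raised the gripper clear. I handed the job in at about 14.6 s. No verdict is reported.

**Tab:** it still stands after release, with its top at about 235 mm. Its face is about 2–3° off vertical by depth, within the 20° allowed.

**Cap:** I commanded a 1.35 rad turn. The wrist and side views put the actual turn at about 1.18 rad, plus an unknown start of 0 to 0.15 rad, against the 1.09 needed. The tab began slipping in the fingers only over the last 0.15 rad or so, which suggests the cap reached its stop. I could not read the joint itself.

**Contact:** the last force reading was under 1 N, with the gripper about 70 mm above the tab. I moved nothing near the red or blue pots, and in the last pictures the red pot looked unmoved; the blue pot was only partly in view.

**Checks that disagreed:**
- The scene view's depth fit gave a different tab direction (−100° against −121° in the side view). It probably mixes two faces of the tab, so I left it out.
- An automatic fit of the tab's outline in the last wrist picture also failed because it picked up gripper parts. I read the tab's edges by eye instead.

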